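# Put the mixed-up glass lids back on their specimen boxes

### The job

The glass lids of the four insect boxes have been mixed up, and each lies on a wrong box: swap them round until every box is closed by the lid of its own shape, lying flat and fully home on the rim with its edges in line with the box. A lid may wait on the clear patch of table in front of you, between the jar of pins and the tweezers, which must both stay where they are. The lids are glass: set them down, do not drop them.

Things in the scene. Friction and masses are not known exactly. Their poses are not given: they have to be found in the camera images.
- box_round: Round open specimen box of pale pine, black card and a pinned insect inside, fixed to the table: 68 mm across, opening 54 mm, 40 mm high, walls 7 mm. Origin: centre of its underside. The four boxes stand in any order on an arc ahead of the robot, turned any way.
- box_square: Square open specimen box of pale pine, black card and a pinned insect inside, fixed to the table: 66 x 66 mm, opening 52 x 52, 40 mm high, walls 7 mm. Origin: centre of its underside.
- box_oblong: Oblong open specimen box of pale pine, black card and a pinned insect inside, fixed to the table: 106 mm (x) by 58 mm (y), square corners, opening 92 x 44, 40 mm high, walls 7 mm. Origin: centre of its underside.
- box_hex: Long hexagonal open specimen box of pale pine, black card and a pinned insect inside, fixed to the table: 112 mm from point to point (x), long parallel sides 58 mm apart (y), right-angled point at each end, opening 92 x 44, 40 mm high, walls 7 mm. Origin: centre of its underside.
- lid_round: Loose glazed lid of the round box: white frame 12 mm thick, upright edges, glass, 68 mm across, lip 40 mm across; 50 g. Lip 6 mm deep below the frame, 7 mm play all round in its box. Origin: centre of the frame's underside: z = 40 mm when home, 6 mm on the table. Starts in the oblong or long hexagonal box, flat on the rim (z = 40 mm).
- lid_square: Loose glazed lid of the square box: white frame 12 mm thick, upright edges, glass, 66 x 66 mm, lip a ring 38 mm across; 50 g. Lip 6 mm deep below the frame, 7 mm play all round in its box. Origin: centre of the frame's underside: z = 40 mm when home, 6 mm on the table. Starts in the oblong or long hexagonal box, flat on the rim (z = 40 mm).
- lid_oblong: Loose glazed lid of the oblong box: white frame 12 mm thick, upright edges, glass, 106 mm (x) by 58 mm (y), square corners, lip 78 x 30; 75 g. Lip 6 mm deep below the frame, 7 mm play all round in its box. Origin: centre of the frame's underside: z = 40 mm when home, 6 mm on the table. Starts on the round or square box, lip on the rim, 6 mm proud (z = 46 mm).
- lid_hex: Loose glazed lid of the long hexagonal box: white frame 12 mm thick, upright edges, glass, 112 mm point to point (x), long sides 58 mm apart (y), lip 72 x 30; 75 g. Lip 6 mm deep below the frame, 7 mm play all round in its box. Origin: centre of the frame's underside: z = 40 mm when home, 6 mm on the table. Starts on the round or square box, lip on the rim, 6 mm proud (z = 46 mm).
- pin_jar: Bystander: closed glass jar of pins, aluminium cap, 40 mm across, 52 mm high, loose, near the robot on one side of the clear patch of table. Origin: centre of its underside.
- tweezers: Bystander: steel tweezers lying flat, 120 mm long (x), 13 mm wide, 7 mm high, loose, on the other side of the clear patch. The patch, between tweezers and jar and nearer the robot than the boxes, is centred 0.44 m straight ahead of the base axis and takes one lid of any shape. Origin: middle of its length, at the table.
Not all that is in view belongs to the job. What is shaped like the lid_square but orange or yellow is not meant.

How it is judged:
By the outcome, as a careful person would: the job done as asked, in the order asked, and still so for the second after the job is handed in, with the robot touching nothing.
It also fails if it takes over 141 s, if anything falls off the work surface, if the arm or the gripper's body presses on something with over 40 N, if the wrist force passes 120 N, or if a joint passes its speed limit or range.

### The arm

A 6-joint arm with a two-finger parallel gripper is mounted at the origin on the work surface. World frame = base frame: x ahead of the robot, y to its left, z up, the work surface at z = 0. Lengths are in m, angles in degrees, forces in N, time in s.
With the tool pointing down it reaches from about 0.275 to 0.75 m from the base axis. Payload 10.2 kg.
Tool frame: the origin (TCP) lies on the centre line of the jaws, within the pads' length; the fingertips stand 11 mm ahead of it and the grasp point (between the pads) lies 8 mm behind it; z points along the fingers, y is the line along which they close (so a half turn about z gives the same grasp; the last joint's range is limited). The gripper opens to 88 mm and grips with 3 to 60 N. Pads are 18 mm wide; open, the fingers measure 123 mm over their backs; the gripper's body (75 mm by 187 mm) begins 45 mm behind the grasp point.
Start: joints at [58.19, 17.928, 85.812, -0, 76.261, -12.8], TCP at [0.171, 0.496, 0.25] pointing down, gripper open.
Joint ranges: [-168.41, 168.41], [-55.51, 124.54], [10.69, 146.95], [-70.63, 250.63], [1, 178], [-165.06, 165.06]. Speed limits (degrees/s): [136.94, 136.94, 172.46, 180, 180, 180].

### API

Orientations are given as [roll, pitch, yaw] about the fixed x, y, z axes, in that order (R = Rz(yaw) Ry(pitch) Rx(roll)).
In Python, from plant import bot gives the robot as it stands.
- The arm moves only by the tool play_rows, never from a script. Its argument "motion" is a list of rows, each an object with "slide": the shift along the world's x, y, z in cm, a list of three; "twist": the turn about the world's z in rad. In form: [{"slide": [x, y, z], "twist": twist}, ...]. A call has 1 to 8 rows; each row shifts and turns the commanded pose from where the row before left it; what a row does not reach is not made up. A row lasts 1/12 s, in which the tool goes at most 41.7 mm and 7.16 degrees, less where a joint would pass 70% of its speed; a pose out of reach is approached as far as the arm can. A call with a gripper value outside its range is refused whole. "claw" is the finger opening in cm, from 0 to 8.81, set as the call begins (left out, the last holds). The fingers move at their own pace and stop on an object; "force" is the grip in N (left out, the last holds). Time passes only in rows, so rows that do not move let the fingers close. It gives the time, the measured TCP pose, the force, the opening and the grip force at its end, in the units of the state.
- bot.observe(): the state, without advancing time (a new reading comes with each control period).
- bot.read_camera(name): name is "scene" or "top"; returns a dict with "pixels" (480x640x3 uint8, red, green, blue), "vfov" (degrees; the focal length in pixels is half the picture's height over the tangent of half this angle, whatever the lens; pixels are square), "cx", "cy" (the principal point, pixels), "k1" (the pictures are not rectified: a ray, as slopes to the right and down, at radius r is drawn at 1 + k1 r^2 times it, then the intrinsics apply), "R" (3x3) and "t" (3): a world point X has camera coordinates R X + t. Camera axes: x right, y down, z forward; pixel columns grow to the right and rows downward; lengths in m; the calibration is good to about 2 mm. A picture is of the moment at which its call begins. There is no depth.
- bot.job_done(): hands the job in; it is judged then, once.
The state is a dict: "time_s": time; "q": joint angles; "qd": joint speeds; "joint_torque": joint torques, N m; "tool_pos": TCP position; "eef_rot": TCP orientation; "ft_force": force on the tool from outside, world axes, zero at the start; "torque": the same for the moment, N m; "finger_gap": opening from 0.0 (shut) to 1.0 (fully open); "grasp_force": force on a finger pad.
Only numpy, scipy, OpenCV 4.12 (cv2) and the standard library are available. Lean on these libraries where they do the work, as an engineer would, in place of code of your own. Each camera call takes 0.05 s, during which the arm holds its last target. There are 200 camera calls.

## Working session

There is one attempt and no reset: what is moved stays moved. The work goes in short steps, Python scripts to look and compute and a tool call to move; the robot and the scene stay as the last step left them, time stands still between calls to the robot, and variables do not carry over. Pictures are saved under pics/ and viewed, at most 14 in all, crops included, and the job is handed in when it is done.

Besides the shell and the picture viewer there is one more tool, called after "Call:" as name([rows], argument=value, ...), one row to a line, values as JSON. play_rows: Moves the arm, as the interface text tells. Its arguments: {"type":"object","properties":{"motion":{"type":"array"},"claw":{"type":"number"},"force":{"type":"number"}},"required":["motion"]}

```bash
ls; mkdir -p pics; python3 - <<'E'
from plant import bot
import cv2
for n in("scene","top"):
    c=bot.read_camera(n); cv2.imwrite(f"pics/{n}0.png",c["pixels"][:,:,::-1]); print(n,{k:c[k] for k in c if k!="pixels"})
print(bot.observe())
E
```

```text
pics
scene {'vfov': 50.04307061890718, 'cx': 323.40561485174265, 'cy': 236.5677555273888, 'k1': -0.10643190306218614, 'R': array([[ 0.87732578,  0.47989305, -0.00146153],
       [ 0.31606389, -0.58010466, -0.75072112],
       [-0.36111369,  0.65816505, -0.66061764]]), 't': array([-0.48563471, -0.05255608,  1.22661177])}
top {'vfov': 48.8349996105383, 'cx': 320.7422971470201, 'cy': 236.81991507195943, 'k1': -0.11694302183465702, 'R': array([[-6.29610195e-04, -9.99949525e-01,  1.00275157e-02],
       [-9.85844821e-01, -1.06053859e-03, -1.67656981e-01],
       [ 1.67659154e-01, -9.99113293e-03, -9.85794393e-01]]), 't': array([0.09417437, 0.5309124 , 1.13772129])}
{'time_s': 0.1, 'q': array([ 5.81889037e+01,  1.79549075e+01,  8.58460636e+01, -4.54661920e-05,
        7.62598827e+01, -1.28000740e+01]), 'qd': array([ 0.02159187,  0.01458358,  0.0011992 , -0.03171131,  0.11880129,
       -0.01872519]), 'joint_torque': array([ 2.20116199e-03, -4.02812183e+01, -2.52642560e+01,  6.95738266e-02,
        3.42297542e-02, -6.59230477e-05]), 'tool_pos': array([0.17093298, 0.49619986, 0.24925378]), 'eef_rot': array([-1.79940649e+02, -1.34390985e-02,  1.60988982e+02]), 'ft_force': array([ 0.63244426, -0.52244813,  0.3777576 ]), 'torque': array([-0.0175137 , -0.03186518, -0.03557719]), 'grasp_force': 0.0, 'finger_gap': 0.9984413231652077}
```

View pics/top0.png

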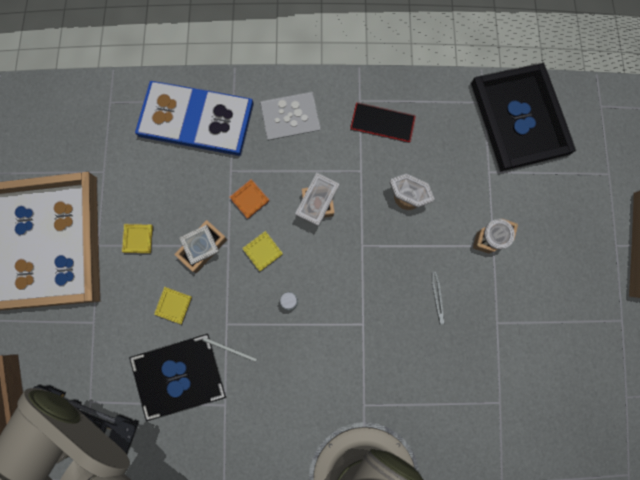

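View pics/scene0.png

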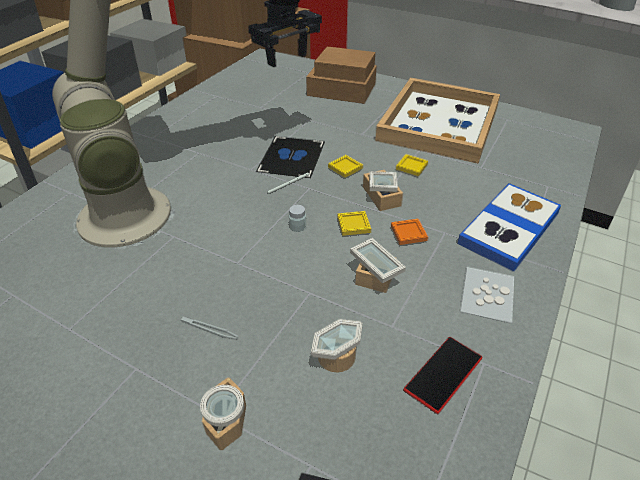

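Candidates for lid_square: white (199,243); decoys are yellow (137,239), (173,305), (262,251) and orange (249,199), which I rule out by colour. The white oblong is at (318,199), the hex at (411,191) and the round at (500,234). I'll check these with a close crop and measure them.

```bash
cat > h.py <<'E'
from plant import bot
import cv2, numpy as np
def K(c):
    f=240/np.tan(np.radians(c["vfov"]/2)); return np.array([[f,0,c["cx"]],[0,f,c["cy"]],[0,0,1.]]),np.array([c["k1"],0,0,0.])
def cast(c,uv,z):
    k,d=K(c); n=cv2.undistortPoints(np.float64(uv).reshape(-1,1,2),k,d)[:,0]
    D=np.c_[n,np.ones(len(n))]@c["R"]; C=-c["R"].T@c["t"]
    return C[:2]+D[:,:2]*((z-C[2])/D[:,2])[:,None]
def proj(c,X):
    k,d=K(c); return cv2.projectPoints(np.float64(X).reshape(-1,1,3),cv2.Rodrigues(c["R"])[0],c["t"],k,d)[0][:,0]
def crop(c,u,v,w=80,h=60,s=5):
    u,v=int(u),int(v); return cv2.resize(c["pixels"][v-h//2:v+h//2,u-w//2:u+w//2,::-1],None,fx=s,fy=s,interpolation=cv2.INTER_CUBIC)
def blobs(c,lo,hi,z,amin=60,roi=None):
    "HSV mask -> filled blobs cast on plane z: pixel, world centre, min-area rectangle (mm, deg)"
    m=cv2.inRange(cv2.cvtColor(c["pixels"],cv2.COLOR_RGB2HSV),np.array(lo),np.array(hi))
    m=cv2.morphologyEx(m,cv2.MORPH_CLOSE,np.ones((3,3)))
    out=[]
    for q in cv2.findContours(m,cv2.RETR_EXTERNAL,cv2.CHAIN_APPROX_NONE)[0]:
        if cv2.contourArea(q)<amin: continue
        p=q[:,0].mean(0)
        if roi and not(roi[0]<p[0]<roi[2] and roi[1]<p[1]<roi[3]): continue
        W=(cast(c,q[:,0],z)*1000).astype(np.float32); r=cv2.minAreaRect(W); M=cv2.moments(W)
        out.append((p,np.array([M["m10"],M["m01"]])/M["m00"],np.array(r[0]),np.array(r[1]),r[2],W))
    return out
def show(bs):
    for b in bs: print("px",b[0].round(),"cen",b[1].round(1),"rect",b[2].round(1),b[3].round(1),"ang",round(b[4],1))
E
python3 - <<'E'
from h import *
np.set_printoptions(suppress=True)
c=bot.read_camera("top")
cv2.imwrite("pics/c1.png",np.vstack([np.hstack([crop(c,200,245),crop(c,318,200)]),np.hstack([crop(c,411,193),crop(c,498,235)])]))
hsv=cv2.cvtColor(c["pixels"],cv2.COLOR_RGB2HSV)
for u,v in((188,228),(206,259),(302,192),(331,210),(400,205),(483,235),(512,224),(218,232)): print((u,v),hsv[v,u])
show(blobs(c,(0,0,150),(179,50,255),.055,roi=(150,150,540,330)))
show(blobs(c,(5,70,90),(22,170,255),.04,20,roi=(150,150,540,330)))
print(cast(c,[(288,301),(437,298)],.05), proj(c,[.44,0,0]))
E
```

```text
(188, 228) [ 90   7 103]
(206, 259) [14 76 57]
(302, 192) [ 15  79 152]
(331, 210) [ 16 100 165]
(400, 205) [14 98 60]
(483, 235) [14 85 81]
(512, 224) [ 15  97 147]
(218, 232) [ 15  96 167]
px [288. 300.] cen [389.6 165.6] rect [389.7 165.7] [30.4 30.5] ang 0.4
px [198. 244.] cen [513.5 366.5] rect [513.1 367. ] [65.1 64.2] ang 26.3
px [500. 233.] cen [ 538.2 -310.6] rect [ 538.4 -311.4] [63.6 64.2] ang 90.0
px [412. 189.] cen [ 638.5 -112.6] rect [ 638.4 -112.5] [102.2  55.3] ang 64.6
px [317. 199.] cen [617.5 103. ] rect [617.6 103.1] [ 57.9 104. ] ang 63.2
px [187. 260.] cen [477.6 395.2] rect [483.3 392.5] [60.1 32.5] ang 52.5
px [484. 242.] cen [ 520.8 -274.5] rect [ 520.6 -275.4] [56.7 33.5] ang 25.5
px [514. 226.] cen [ 558.  -349.5] rect [ 557.3 -350.9] [25.5 11.6] ang 26.7
px [214. 232.] cen [542.4 333. ] rect [542.5 339.5] [59.2 25.3] ang 45.8
px [330. 209.] cen [594.7  72.7] rect [597.9  74.3] [15.8 28. ] ang 89.7
px [246. 195.] cen [631.5 265.2] rect [620.7 258. ] [67.4 66.9] ang 40.8
[[ 0.38770537  0.16593232]
 [ 0.39349777 -0.16168365]] [[361.65586404 279.14668999]]
```

View pics/c1.png

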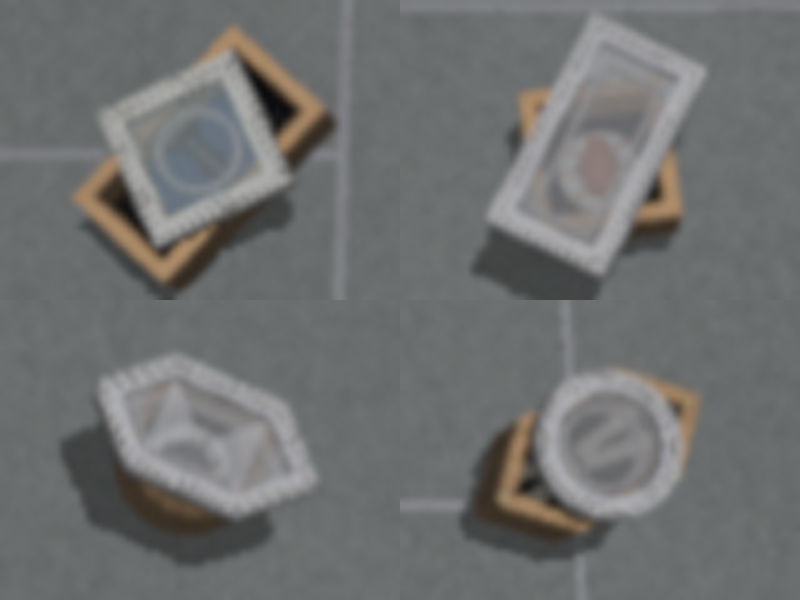

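The crops settle it. The left box (200,245) is oblong and holds the white square lid. The box at (318,200) is square with the oblong lid on it, the one at (411,193) is round with the hex lid, and the one at (498,235) is hex with the round lid. So there are two swaps to make, starting with the square lid going to the patch.

Call:
play_rows([
  {"slide": [2.86,-1.08,-0.6],"twist": -0.1},
  {"slide": [2.86,-1.08,-0.6],"twist": -0.1},
  {"slide": [2.86,-1.08,-0.6],"twist": -0.1},
  {"slide": [2.86,-1.08,-0.6],"twist": -0.1},
  {"slide": [2.86,-1.08,-0.6],"twist": -0.1},
  {"slide": [2.86,-1.08,-0.6],"twist": -0.1},
  {"slide": [2.86,-1.08,-0.6],"twist": -0.1},
  {"slide": [2.86,-1.08,-0.6],"twist": -0.08},
], claw=8.8, force=15)

```text
time_s: 0.82
tool_pos: [0.4011, 0.4092, 0.2012]
eef_rot: [-180.0, 0.0, 116.0]
ft_force: [0.1, 0.5, -0.1]
finger_gap: 1.005
grasp_force: 0.0
```

Call:
play_rows([
  {"slide": [2.86,-1.08,-1.5],"twist": 0},
  {"slide": [2.86,-1.08,-1.5],"twist": 0},
  {"slide": [2.86,-1.08,-1.5],"twist": 0},
  {"slide": [2.86,-1.08,-1.5],"twist": 0},
  {"slide": [0,0,0],"twist": 0},
  {"slide": [0,0,0],"twist": 0},
])

```text
time_s: 1.32
tool_pos: [0.5147, 0.3658, 0.1402]
eef_rot: [-179.9, -0.0, 116.2]
ft_force: [-1.2, 0.4, -0.6]
finger_gap: 0.999
grasp_force: 0.0
```

Call:
play_rows([
  {"slide": [-0.07,0.12,-2],"twist": 0},
  {"slide": [0,0,-2],"twist": 0},
  {"slide": [0,0,-2],"twist": 0},
  {"slide": [0,0,-1.5],"twist": 0},
  {"slide": [0,0,-0.8],"twist": 0},
  {"slide": [0,0,-0.4],"twist": 0},
  {"slide": [0,0,0],"twist": 0},
  {"slide": [0,0,0],"twist": 0},
])

```text
time_s: 1.98
tool_pos: [0.5137, 0.3684, 0.0558]
eef_rot: [179.9, 0.0, 116.3]
ft_force: [0.4, -0.2, 0.9]
finger_gap: 1.0
grasp_force: 0.0
```

Call:
play_rows([
  {"slide": [0,0,0],"twist": 0},
  {"slide": [0,0,0],"twist": 0},
  {"slide": [0,0,0],"twist": 0},
  {"slide": [0,0,0],"twist": 0},
  {"slide": [0,0,0],"twist": 0},
  {"slide": [0,0,0],"twist": 0},
  {"slide": [0,0,0],"twist": 0},
  {"slide": [0,0,0],"twist": 0},
], claw=5.5, force=15)

```text
time_s: 2.65
tool_pos: [0.5137, 0.3681, 0.0552]
eef_rot: [180.0, 0.0, 116.3]
ft_force: [-2.2, -0.4, 4.8]
finger_gap: 0.747
grasp_force: 15.0
```

Call:
play_rows([
  {"slide": [0,0,1],"twist": 0},
  {"slide": [0,0,2],"twist": 0},
  {"slide": [0,0,2.5],"twist": 0},
  {"slide": [-0.3,-1.5,2],"twist": 0},
  {"slide": [-0.6,-3,1],"twist": 0},
  {"slide": [-0.6,-3,0],"twist": 0},
  {"slide": [-0.6,-3,0],"twist": 0},
  {"slide": [-0.6,-3,0],"twist": 0},
])

```text
time_s: 3.32
tool_pos: [0.4859, 0.2317, 0.1401]
eef_rot: [180.0, 0.0, 116.3]
ft_force: [0.7, -0.4, 0.4]
finger_gap: 0.745
grasp_force: 15.0
```

Call:
play_rows([
  {"slide": [-0.6,-3,0],"twist": 0},
  {"slide": [-0.6,-3,0],"twist": 0},
  {"slide": [-0.6,-3,0],"twist": 0},
  {"slide": [-0.7,-3,0],"twist": 0},
  {"slide": [-0.7,-3,0],"twist": 0},
  {"slide": [-0.7,-3,0],"twist": 0},
  {"slide": [-0.7,-3,-1],"twist": 0},
  {"slide": [-0.4,-3,-1],"twist": 0},
])

```text
time_s: 3.98
tool_pos: [0.4359, -0.0083, 0.1201]
eef_rot: [180.0, 0.0, 116.3]
ft_force: [0.2, 0.1, -0.5]
finger_gap: 0.745
grasp_force: 15.0
```

Call:
play_rows([
  {"slide": [0,-1.3,-1.5],"twist": 0},
  {"slide": [0,0,-2],"twist": 0},
  {"slide": [0,0,-2],"twist": 0},
  {"slide": [0,0,-1.5],"twist": 0},
  {"slide": [0,0,-0.5],"twist": 0},
  {"slide": [0,0,0],"twist": 0},
])

```text
time_s: 4.48
tool_pos: [0.4361, -0.0199, 0.0442]
eef_rot: [-179.9, -0.1, 116.3]
ft_force: [-0.5, 0.3, -0.0]
finger_gap: 0.747
grasp_force: 15.0
```

```bash
python3 - <<'E'
from h import *
np.set_printoptions(suppress=True)
c=bot.read_camera("top"); o=bot.observe(); print(o["tool_pos"],o["finger_gap"],o["grasp_force"])
cv2.imwrite("pics/c2.png",np.vstack([np.hstack([crop(c,200,245),crop(c,318,200)]),np.hstack([crop(c,361,280),crop(c,498,235)])]))
for b in blobs(c,(5,60,40),(22,190,255),.04,20,roi=(150,215,235,290)): show([b])
E
```

```text
[ 0.43658973 -0.01998883  0.04499225] 0.7467735736703656 14.99902456998825
px [200. 247.] cen [509.7 365.1] rect [509.8 365.2] [ 65.8 107.5] ang 49.2
```

View pics/c2.png

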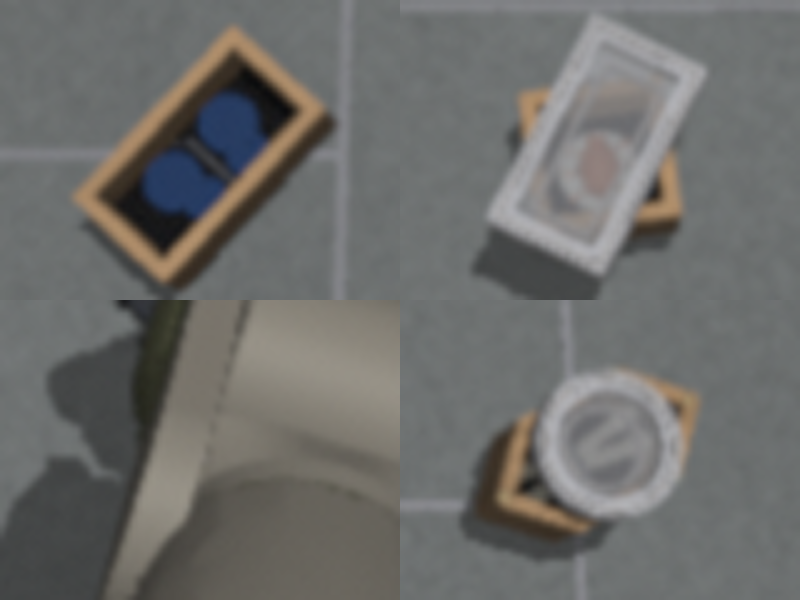

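The oblong box at (200,245) is now clear. Next I'll set the square lid down on the patch and release it.

Call:
play_rows([
  {"slide": [0.2,1,0],"twist": 0},
  {"slide": [0.1,1,-0.8],"twist": 0},
  {"slide": [0,0,-0.8],"twist": 0},
  {"slide": [0,0,-0.4],"twist": 0},
  {"slide": [0,0,-0.2],"twist": 0},
  {"slide": [0,0,-0.1],"twist": 0},
  {"slide": [0,0,-0.05],"twist": 0},
  {"slide": [0,0,0],"twist": 0},
])

```text
time_s: 5.2
tool_pos: [0.4396, -0.0002, 0.0213]
eef_rot: [180.0, 0.0, 116.3]
ft_force: [-0.2, -0.1, -1.1]
finger_gap: 0.746
grasp_force: 15.0
```

```bash
python3 - <<'E'
from h import *
np.set_printoptions(suppress=True)
c=bot.read_camera("top"); o=bot.observe(); print(o["tool_pos"],o["ft_force"])
show(blobs(c,(5,60,105),(22,190,255),.04,20,roi=(150,215,235,290)))
E
```

```text
[ 0.43965613 -0.00021317  0.02134632] [-0.60631239  0.10706446  0.2969493 ]
px [199. 245.] cen [511.9 367.3] rect [511.8 367.4] [ 59.  107.1] ang 48.1
```

Call:
play_rows([
  {"slide": [0,0,-0.08],"twist": 0},
  {"slide": [0,0,-0.04],"twist": 0},
  {"slide": [0,0,0],"twist": 0},
])

```text
time_s: 5.5
tool_pos: [0.4397, -0.0002, 0.021]
eef_rot: [180.0, 0.0, 116.3]
ft_force: [-6.0, 1.1, 16.4]
finger_gap: 0.747
grasp_force: 15.0
```

Call:
play_rows([
  {"slide": [0,0,0],"twist": 0},
  {"slide": [0,0,0],"twist": 0},
  {"slide": [0,0,0],"twist": 0},
  {"slide": [0,0,0],"twist": 0},
  {"slide": [0,0,0],"twist": 0},
  {"slide": [0,0,0],"twist": 0},
], claw=8.8)

```text
time_s: 6.0
tool_pos: [0.4395, -0.0, 0.0199]
eef_rot: [-180.0, -0.0, 116.3]
ft_force: [0.2, -0.4, 1.3]
finger_gap: 1.001
grasp_force: 0.0
```

Call:
play_rows([
  {"slide": [0,0,1],"twist": 0},
  {"slide": [0,0,2],"twist": 0},
  {"slide": [0,0,3],"twist": 0.08},
  {"slide": [1.5,1,3],"twist": 0.08},
  {"slide": [2,1.3,2],"twist": 0.08},
  {"slide": [2.5,1.4,1],"twist": 0.08},
  {"slide": [2.5,1.4,0],"twist": 0.08},
  {"slide": [2.5,1.4,0],"twist": 0.08},
])

```text
time_s: 6.67
tool_pos: [0.5508, 0.0658, 0.1409]
eef_rot: [180.0, 0.1, 144.0]
ft_force: [0.2, -1.1, -0.1]
finger_gap: 1.002
grasp_force: 0.0
```

Call:
play_rows([
  {"slide": [2.5,1.4,0],"twist": 0.08},
  {"slide": [2.2,1.4,0],"twist": 0.083},
  {"slide": [2,1,0],"twist": 0},
  {"slide": [0,0,0],"twist": 0},
  {"slide": [0,0,0],"twist": 0},
])

```text
time_s: 7.08
tool_pos: [0.6164, 0.1033, 0.1392]
eef_rot: [-180.0, -0.1, 153.2]
ft_force: [-0.2, 0.3, -0.7]
finger_gap: 1.001
grasp_force: 0.0
```

Call:
play_rows([
  {"slide": [0,0,-2],"twist": 0},
  {"slide": [0,0,-2],"twist": 0},
  {"slide": [0,0,-2],"twist": 0},
  {"slide": [0,0,-1.2],"twist": 0},
  {"slide": [0,0,-0.6],"twist": 0},
  {"slide": [0,0,-0.2],"twist": 0},
  {"slide": [0,0,0],"twist": 0},
  {"slide": [0,0,0],"twist": 0},
])

```text
time_s: 7.75
tool_pos: [0.617, 0.1029, 0.0611]
eef_rot: [180.0, 0.1, 153.1]
ft_force: [-0.0, -0.6, 0.3]
finger_gap: 0.997
grasp_force: 0.0
```

Call:
play_rows([
  {"slide": [0,0,0],"twist": 0},
  {"slide": [0,0,0],"twist": 0},
  {"slide": [0,0,0],"twist": 0},
  {"slide": [0,0,0],"twist": 0},
  {"slide": [0,0,0],"twist": 0},
  {"slide": [0,0,0],"twist": 0},
  {"slide": [0,0,0],"twist": 0},
  {"slide": [0,0,0],"twist": 0},
], claw=4.8, force=15)

```text
time_s: 8.42
tool_pos: [0.6166, 0.103, 0.0602]
eef_rot: [180.0, 0.0, 153.1]
ft_force: [-0.3, -0.1, 2.5]
finger_gap: 0.655
grasp_force: 15.0
```

Call:
play_rows([
  {"slide": [0,0,0.8],"twist": 0},
  {"slide": [0,0,2],"twist": 0},
  {"slide": [0,0,2.5],"twist": 0},
  {"slide": [-0.5,1.4,1.5],"twist": 0},
  {"slide": [-1.2,3,0],"twist": -0.05},
  {"slide": [-1.2,3,0],"twist": -0.05},
  {"slide": [-1.2,3,0],"twist": -0.05},
  {"slide": [-1.2,3,0],"twist": -0.05},
])

```text
time_s: 9.08
tool_pos: [0.5628, 0.2381, 0.1285]
eef_rot: [-180.0, 0.0, 141.5]
ft_force: [-0.4, 0.3, -0.6]
finger_gap: 0.655
grasp_force: 15.0
```

Call:
play_rows([
  {"slide": [-1.2,3,0],"twist": -0.06},
  {"slide": [-1.2,3,0],"twist": 0},
  {"slide": [-1.2,3,0],"twist": 0},
  {"slide": [-1.2,3,0],"twist": 0},
  {"slide": [-0.6,1,0],"twist": 0},
  {"slide": [0,0,0],"twist": 0},
  {"slide": [0,0,0],"twist": 0},
])

```text
time_s: 9.67
tool_pos: [0.5097, 0.3665, 0.1281]
eef_rot: [-180.0, 0.0, 138.3]
ft_force: [0.5, -0.1, -1.4]
finger_gap: 0.652
grasp_force: 15.0
```

```bash
python3 - <<'E'
from h import *
np.set_printoptions(suppress=True)
c=bot.read_camera("top"); o=bot.observe(); print(o["tool_pos"],o["eef_rot"])
cv2.imwrite("pics/c3.png",np.hstack([crop(c,318,205),crop(c,361,265)]))
show(blobs(c,(5,60,105),(22,190,255),.04,20,roi=(280,170,350,240)))
print("S lid");show(blobs(c,(0,0,140),(179,50,255),.018,roi=(320,230,400,330)))
E
```

```text
[0.51013853 0.36579495 0.1281054 ] [-179.98307425    0.02252042  138.20128703]
px [317. 201.] cen [615.4 101.9] rect [615.5 102. ] [67.2 67.1] ang 7.7
S lid
px [363. 279.] cen [438.4  -2.3] rect [439.4  -2.5] [66.7 65.3] ang 26.2
```

View pics/c3.png

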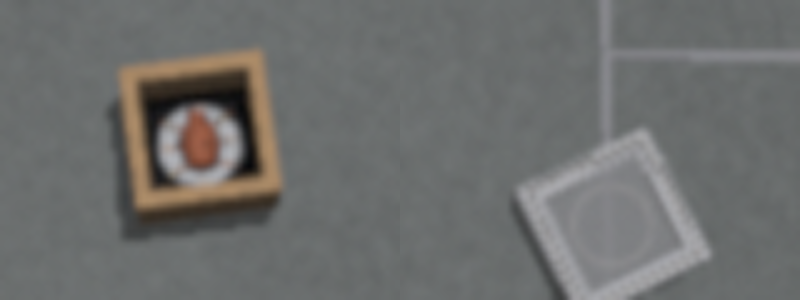

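Call:
play_rows([
  {"slide": [0.3,0.25,-1.5],"twist": 0},
  {"slide": [0,0,-2],"twist": 0},
  {"slide": [0,0,-1.5],"twist": 0},
  {"slide": [0,0,-1],"twist": 0},
  {"slide": [0,0,-0.6],"twist": 0},
  {"slide": [0,0,-0.4],"twist": 0},
  {"slide": [0,0,-0.1],"twist": 0},
  {"slide": [0,0,0],"twist": 0},
])

```text
time_s: 10.38
tool_pos: [0.5129, 0.3694, 0.0573]
eef_rot: [180.0, 0.0, 138.2]
ft_force: [0.0, -0.6, -1.0]
finger_gap: 0.654
grasp_force: 15.0
```

Call:
play_rows([
  {"slide": [0,0,-0.1],"twist": 0},
  {"slide": [0,0,-0.1],"twist": 0},
  {"slide": [0,0,0],"twist": 0},
  {"slide": [0,0,0],"twist": 0},
])

```text
time_s: 10.72
tool_pos: [0.5126, 0.3695, 0.0552]
eef_rot: [180.0, 0.0, 138.2]
ft_force: [0.0, 0.6, -0.6]
finger_gap: 0.657
grasp_force: 15.0
```

Call:
play_rows([
  {"slide": [0,0,-0.1],"twist": 0},
  {"slide": [0,0,-0.05],"twist": 0},
  {"slide": [0,0,0],"twist": 0},
])

```text
time_s: 10.97
tool_pos: [0.5127, 0.3696, 0.0542]
eef_rot: [180.0, 0.0, 138.2]
ft_force: [-2.9, -0.5, 3.7]
finger_gap: 0.656
grasp_force: 15.0
```

Call:
play_rows([
  {"slide": [0,0,0],"twist": 0},
  {"slide": [0,0,0],"twist": 0},
  {"slide": [0,0,0],"twist": 0},
  {"slide": [0,0,0],"twist": 0},
  {"slide": [0,0,0],"twist": 0},
  {"slide": [0,0,0],"twist": 0},
], claw=8.8)

```text
time_s: 11.47
tool_pos: [0.5125, 0.3695, 0.0534]
eef_rot: [-180.0, -0.0, 138.2]
ft_force: [-0.3, 0.8, 0.9]
finger_gap: 1.0
grasp_force: 0.0
```

Call:
play_rows([
  {"slide": [0,0,1],"twist": 0},
  {"slide": [0,0,2],"twist": 0},
  {"slide": [0,0,3],"twist": 0},
  {"slide": [-0.5,-2,2],"twist": 0},
  {"slide": [-0.6,-3,0],"twist": -0.1},
  {"slide": [-0.6,-3,0],"twist": -0.1},
  {"slide": [-0.6,-3,0],"twist": -0.1},
  {"slide": [-0.6,-3,0],"twist": -0.082},
])

```text
time_s: 12.13
tool_pos: [0.4831, 0.2283, 0.1344]
eef_rot: [179.9, 0.0, 116.1]
ft_force: [0.0, -0.4, 1.0]
finger_gap: 1.002
grasp_force: 0.0
```

Call:
play_rows([
  {"slide": [-0.6,-3,0],"twist": 0},
  {"slide": [-0.6,-3,0],"twist": 0},
  {"slide": [-0.6,-3,0],"twist": 0},
  {"slide": [-0.6,-3,0],"twist": 0},
  {"slide": [-0.6,-3,0],"twist": 0},
  {"slide": [-0.6,-3,0],"twist": 0},
  {"slide": [-0.8,-3,0],"twist": 0},
  {"slide": [-0.6,-1.9,0],"twist": 0},
])

```text
time_s: 12.8
tool_pos: [0.4331, -0.0017, 0.1343]
eef_rot: [180.0, 0.1, 116.3]
ft_force: [-0.0, -0.7, -0.5]
finger_gap: 0.997
grasp_force: 0.0
```

```bash
python3 - <<'E'
from h import *
np.set_printoptions(suppress=True)
c=bot.read_camera("top"); s=bot.read_camera("scene"); o=bot.observe(); print(o["tool_pos"],o["eef_rot"])
cv2.imwrite("pics/c4.png",np.hstack([crop(c,200,245),crop(s,385,190)]))
show(blobs(c,(0,0,140),(179,50,255),.052,roi=(150,215,235,290)))
E
```

```text
[ 0.43328397 -0.00162024  0.13431026] [179.96405872   0.05227034 116.15667896]
px [198. 245.] cen [512.2 367.6] rect [512.3 367.9] [ 57.7 106.9] ang 47.9
```

View pics/c4.png

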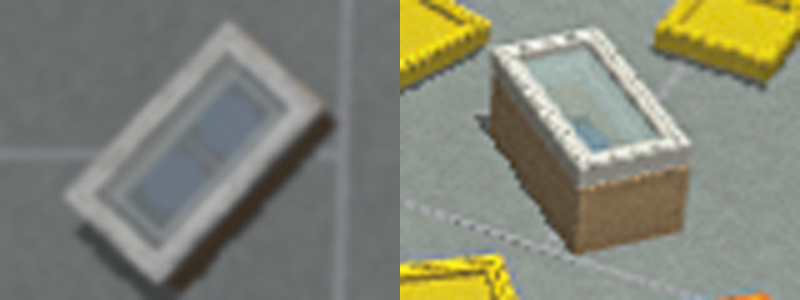

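The oblong lid is home: edges in line, within 1 mm of the measured box. Next is the square lid, from the patch to the square box.

Call:
play_rows([
  {"slide": [0.6,0.15,-2],"twist": 0},
  {"slide": [0,0,-2.5],"twist": 0},
  {"slide": [0,0,-2.5],"twist": 0},
  {"slide": [0,0,-2],"twist": 0},
  {"slide": [0,0,-1.4],"twist": 0},
  {"slide": [0,0,-0.7],"twist": 0},
  {"slide": [0,0,-0.3],"twist": 0},
  {"slide": [0,0,0],"twist": 0},
])

```text
time_s: 13.57
tool_pos: [0.4398, 0.0023, 0.0197]
eef_rot: [180.0, 0.0, 116.4]
ft_force: [-0.4, -0.1, 0.2]
finger_gap: 0.995
grasp_force: 0.0
```

Call:
play_rows([
  {"slide": [0,0,0],"twist": 0},
  {"slide": [0,0,0],"twist": 0},
  {"slide": [0,0,0],"twist": 0},
  {"slide": [0,0,0],"twist": 0},
  {"slide": [0,0,0],"twist": 0},
  {"slide": [0,0,0],"twist": 0},
  {"slide": [0,0,0],"twist": 0},
  {"slide": [0,0,0],"twist": 0},
], claw=5.5, force=15)

```text
time_s: 14.23
tool_pos: [0.4399, 0.0019, 0.0201]
eef_rot: [180.0, 0.0, 116.4]
ft_force: [-0.7, 0.8, 7.5]
finger_gap: 0.748
grasp_force: 15.0
```

Call:
play_rows([
  {"slide": [0,0,1],"twist": 0},
  {"slide": [0,0,2.5],"twist": 0},
  {"slide": [0,0,3],"twist": 0},
  {"slide": [0,0,3],"twist": -0.05},
  {"slide": [2,1,2],"twist": -0.05},
  {"slide": [2.5,1.5,0],"twist": -0.05},
  {"slide": [2.5,1.5,0],"twist": -0.05},
  {"slide": [2.5,1.5,0],"twist": -0.05},
])

```text
time_s: 14.9
tool_pos: [0.5356, 0.0577, 0.135]
eef_rot: [180.0, 0.0, 101.9]
ft_force: [0.3, 0.9, -1.2]
finger_gap: 0.748
grasp_force: 15.0
```

Call:
play_rows([
  {"slide": [2.5,1.5,0],"twist": -0.05},
  {"slide": [2.5,1.5,0],"twist": -0.025},
  {"slide": [2,1.5,0],"twist": 0},
  {"slide": [1.2,0.4,0],"twist": 0},
  {"slide": [0,0,0],"twist": 0},
  {"slide": [0,0,0],"twist": 0},
])

```text
time_s: 15.4
tool_pos: [0.6162, 0.1059, 0.1339]
eef_rot: [-179.9, -0.0, 97.8]
ft_force: [-0.9, -0.4, -0.2]
finger_gap: 0.748
grasp_force: 15.0
```

Call:
play_rows([
  {"slide": [0,0,-2],"twist": 0},
  {"slide": [0,0,-2],"twist": 0},
  {"slide": [0,0,-1.5],"twist": 0},
  {"slide": [0,0,-1],"twist": 0},
  {"slide": [0,0,-0.6],"twist": 0},
  {"slide": [0,0,-0.4],"twist": 0},
  {"slide": [0,0,-0.1],"twist": 0},
  {"slide": [0,0,0],"twist": 0},
])

```text
time_s: 16.07
tool_pos: [0.6167, 0.1059, 0.059]
eef_rot: [180.0, 0.0, 97.7]
ft_force: [0.4, -0.2, -0.7]
finger_gap: 0.75
grasp_force: 15.0
```

Call:
play_rows([
  {"slide": [0,0,-0.1],"twist": 0},
  {"slide": [0,0,-0.1],"twist": 0},
  {"slide": [0,0,-0.1],"twist": 0},
  {"slide": [0,0,-0.05],"twist": 0},
  {"slide": [0,0,0],"twist": 0},
])

```text
time_s: 16.48
tool_pos: [0.6165, 0.106, 0.055]
eef_rot: [-180.0, -0.0, 97.7]
ft_force: [0.3, 0.1, -0.4]
finger_gap: 0.747
grasp_force: 15.0
```

Call:
play_rows([
  {"slide": [0,0,-0.1],"twist": 0},
  {"slide": [0,0,-0.04],"twist": 0},
  {"slide": [0,0,0],"twist": 0},
])

```text
time_s: 16.73
tool_pos: [0.6167, 0.106, 0.0541]
eef_rot: [180.0, 0.0, 97.7]
ft_force: [-1.1, 0.3, 5.0]
finger_gap: 0.747
grasp_force: 15.0
```

Call:
play_rows([
  {"slide": [0,0,0],"twist": 0},
  {"slide": [0,0,0],"twist": 0},
  {"slide": [0,0,0],"twist": 0},
  {"slide": [0,0,0],"twist": 0},
  {"slide": [0,0,0],"twist": 0},
  {"slide": [0,0,0],"twist": 0},
], claw=8.8)

```text
time_s: 17.23
tool_pos: [0.6165, 0.1059, 0.0535]
eef_rot: [-180.0, -0.0, 97.7]
ft_force: [0.0, -0.0, -0.1]
finger_gap: 0.999
grasp_force: 0.0
```

Call:
play_rows([
  {"slide": [0,0,1],"twist": 0},
  {"slide": [0,0,2],"twist": 0},
  {"slide": [0,0,3],"twist": -0.1},
  {"slide": [-2,0,3],"twist": -0.1},
  {"slide": [-3,0,0],"twist": -0.1},
  {"slide": [-3,-1,0],"twist": -0.1},
  {"slide": [-3,-3,0],"twist": -0.1},
  {"slide": [-2,-3,0],"twist": -0.08},
])

```text
time_s: 17.9
tool_pos: [0.4847, 0.0368, 0.1443]
eef_rot: [180.0, -0.0, 64.4]
ft_force: [-0.1, -0.5, 0.7]
finger_gap: 0.995
grasp_force: 0.0
```

```bash
python3 - <<'E'
from h import *
np.set_printoptions(suppress=True)
c=bot.read_camera("top"); s=bot.read_camera("scene"); o=bot.observe(); print(o["tool_pos"],o["eef_rot"])
cv2.imwrite("pics/c5.png",np.hstack([crop(c,318,205),crop(s,375,270)]))
show(blobs(c,(0,0,140),(179,50,255),.052,roi=(280,170,350,240)))
b=blobs(c,(0,0,140),(179,50,255),.058,roi=(380,150,450,230)); show(b)
for q in b:
  p=cv2.approxPolyDP(q[5].reshape(-1,1,2),8,True)[:,0]; d=np.roll(p,-1,0)-p
  print(np.c_[p,np.hypot(*d.T),np.degrees(np.arctan2(d[:,1],d[:,0]))%180].round(1))
  for k in range(len(p)):   # line fits along the long sides
    L=np.hypot(*d[k]); u=d[k]/L
    if L<50: continue
    r=q[5]-p[k]; t=r@u; n=r@np.array([-u[1],u[0]])
    v=cv2.fitLine(q[5][(t>.15*L)&(t<.85*L)&(abs(n)<6)],cv2.DIST_HUBER,0,.01,.01).ravel(); print("side",np.degrees(np.arctan2(v[1],v[0]))%180)
E
```

```text
[0.48510554 0.03415319 0.14457697] [179.99392303   0.03581496  64.19660155]
px [315. 196.] cen [616.  109.1] rect [616.  102.3] [65.4 66.2] ang 7.9
px [412. 189.] cen [ 638.3 -111.6] rect [ 638.1 -111.6] [104.9  56.9] ang 64.6
[[ 661.5  -64.6   42.2   20.5]
 [ 621.9  -79.5   44.2   65.5]
 [ 603.6 -119.7   40.9  106.7]
 [ 615.4 -158.8   47.    26.9]
 [ 657.2 -137.6   39.6   65.8]
 [ 673.5 -101.5   38.8  108. ]]
```

View pics/c5.png

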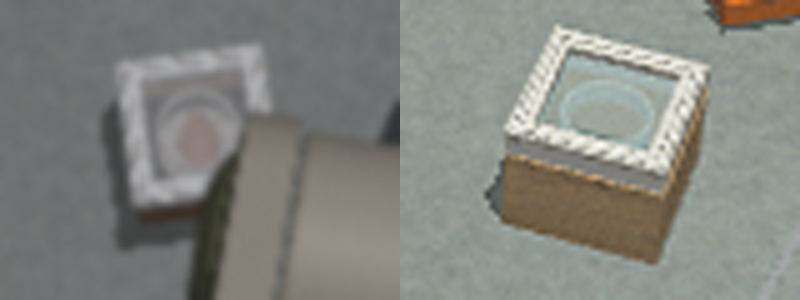

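The square lid is home and aligned. Now the hex lid goes to the patch.

Call:
play_rows([
  {"slide": [2.2,-2.1,0],"twist": 0.023},
  {"slide": [2.2,-2.1,0],"twist": 0},
  {"slide": [2.2,-2.1,0],"twist": 0},
  {"slide": [2.2,-2.1,0],"twist": 0},
  {"slide": [2.2,-2.0,0],"twist": 0},
  {"slide": [2.2,-2.0,0],"twist": 0},
  {"slide": [2.1,-2.0,0],"twist": 0},
  {"slide": [0,0,0],"twist": 0},
])

```text
time_s: 18.67
tool_pos: [0.6427, -0.1106, 0.1436]
eef_rot: [179.9, 0.0, 65.7]
ft_force: [-1.0, -0.4, -0.4]
finger_gap: 0.999
grasp_force: 0.0
```

Call:
play_rows([
  {"slide": [0,0,-1],"twist": 0},
  {"slide": [0,0,-2],"twist": 0},
  {"slide": [0,0,-2],"twist": 0},
  {"slide": [0,0,-1],"twist": 0},
  {"slide": [0,0,0],"twist": 0},
  {"slide": [0,0,0],"twist": 0},
])

```text
time_s: 19.17
tool_pos: [0.64, -0.1068, 0.0839]
eef_rot: [-180.0, -0.0, 65.9]
ft_force: [0.4, -1.0, 0.4]
finger_gap: 1.001
grasp_force: 0.0
```

Call:
play_rows([
  {"slide": [-0.15,-0.3,-1],"twist": 0},
  {"slide": [0,0,-0.9],"twist": 0},
  {"slide": [0,0,-0.5],"twist": 0},
  {"slide": [0,0,0],"twist": 0},
  {"slide": [0,0,0],"twist": 0},
])

```text
time_s: 19.58
tool_pos: [0.6385, -0.1105, 0.0594]
eef_rot: [-180.0, 0.0, 65.8]
ft_force: [0.0, 0.3, 0.6]
finger_gap: 1.0
grasp_force: 0.0
```

Call:
play_rows([
  {"slide": [0,0,0],"twist": 0},
  {"slide": [0,0,0],"twist": 0},
  {"slide": [0,0,0],"twist": 0},
  {"slide": [0,0,0],"twist": 0},
  {"slide": [0,0,0],"twist": 0},
  {"slide": [0,0,0],"twist": 0},
  {"slide": [0,0,0],"twist": 0},
  {"slide": [0,0,0],"twist": 0},
], claw=4.8, force=15)

```text
time_s: 20.25
tool_pos: [0.6387, -0.1105, 0.0598]
eef_rot: [180.0, -0.0, 65.8]
ft_force: [-0.0, 0.2, 1.3]
finger_gap: 0.654
grasp_force: 15.0
```

Call:
play_rows([
  {"slide": [0,0,0.8],"twist": 0},
  {"slide": [0,0,2],"twist": 0},
  {"slide": [0,0,2.5],"twist": 0},
  {"slide": [-1.5,0.8,1.5],"twist": 0},
  {"slide": [-2.5,1.5,0],"twist": 0},
  {"slide": [-2.5,1.5,0],"twist": 0},
  {"slide": [-2.5,1.5,0],"twist": 0},
  {"slide": [-2.5,1.5,0],"twist": 0},
])

```text
time_s: 20.92
tool_pos: [0.5222, -0.0418, 0.128]
eef_rot: [180.0, -0.0, 65.8]
ft_force: [0.8, -0.0, -0.9]
finger_gap: 0.652
grasp_force: 15.0
```

Call:
play_rows([
  {"slide": [-2.5,1.5,0],"twist": 0},
  {"slide": [-2.5,1.5,0],"twist": 0},
  {"slide": [-2.2,0.9,0],"twist": 0},
  {"slide": [-1.1,0.3,-1],"twist": 0},
  {"slide": [0,0,-2],"twist": 0},
  {"slide": [0,0,-2],"twist": 0},
  {"slide": [0,0,0],"twist": 0},
  {"slide": [0,0,0],"twist": 0},
])

```text
time_s: 21.58
tool_pos: [0.4404, -0.0005, 0.0778]
eef_rot: [-179.9, 0.0, 65.8]
ft_force: [0.3, -0.1, -0.4]
finger_gap: 0.657
grasp_force: 15.0
```

Call:
play_rows([
  {"slide": [0,0,-2],"twist": 0},
  {"slide": [0,0,-1.8],"twist": 0},
  {"slide": [0,0,-1],"twist": 0},
  {"slide": [0,0,-0.5],"twist": 0},
  {"slide": [0,0,-0.2],"twist": 0},
  {"slide": [0,0,-0.1],"twist": 0},
  {"slide": [0,0,0],"twist": 0},
  {"slide": [0,0,0],"twist": 0},
])

```text
time_s: 22.25
tool_pos: [0.441, -0.0006, 0.0223]
eef_rot: [179.9, -0.0, 65.8]
ft_force: [-0.2, -0.4, -1.5]
finger_gap: 0.654
grasp_force: 15.0
```

Call:
play_rows([
  {"slide": [0,0,-0.08],"twist": 0},
  {"slide": [0,0,-0.07],"twist": 0},
  {"slide": [0,0,0],"twist": 0},
])

```text
time_s: 22.5
tool_pos: [0.4406, -0.0005, 0.0202]
eef_rot: [180.0, -0.0, 65.8]
ft_force: [0.7, 0.2, -0.9]
finger_gap: 0.657
grasp_force: 15.0
```

```bash
python3 - <<'E'
from h import *
np.set_printoptions(suppress=True)
c=bot.read_camera("top"); o=bot.observe(); print(o["tool_pos"],o["ft_force"])
cv2.imwrite("pics/c6.png",np.hstack([crop(c,411,200),crop(c,498,235)]))
for b in blobs(c,(5,60,105),(22,190,255),.04,20,roi=(375,150,450,240)): show([b]); print(cv2.minEnclosingCircle(b[5]))
print("R");
for b in blobs(c,(0,0,140),(179,50,255),.052,roi=(470,200,540,270)): show([b]); print(cv2.minEnclosingCircle(b[5]))
E
```

```text
[ 0.44058996 -0.00051182  0.0201899 ] [ 0.044109    0.58056107 -1.3360569 ]
px [411. 192.] cen [ 636.6 -111.3] rect [ 636.2 -111.6] [66.2 67.4] ang 0.2
((636.6864624023438, -111.50183868408203), 34.31464385986328)
R
px [500. 233.] cen [ 538.4 -311.5] rect [ 539.  -311.6] [65.6 64.4] ang 90.0
((539.3567504882812, -310.9795837402344), 34.922332763671875)
```

View pics/c6.png

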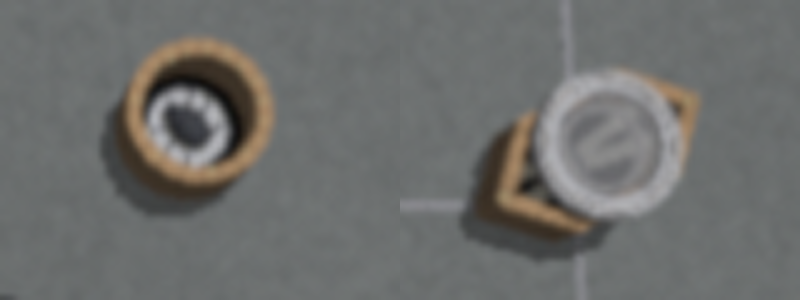

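Box at (411,192) is round, as expected. I'll release the hex lid on the patch and fetch the round lid at (500,233).

Call:
play_rows([
  {"slide": [0,0,-0.05],"twist": 0},
  {"slide": [0,0,-0.03],"twist": 0},
  {"slide": [0,0,0],"twist": 0},
])

```text
time_s: 22.8
tool_pos: [0.4406, -0.0005, 0.0197]
eef_rot: [180.0, 0.0, 65.8]
ft_force: [-2.9, 0.2, 7.0]
finger_gap: 0.659
grasp_force: 15.0
```

Call:
play_rows([
  {"slide": [0,0,0],"twist": 0},
  {"slide": [0,0,0],"twist": 0},
  {"slide": [0,0,0],"twist": 0},
  {"slide": [0,0,0],"twist": 0},
  {"slide": [0,0,0],"twist": 0},
  {"slide": [0,0,0],"twist": 0},
], claw=8.8)

```text
time_s: 23.3
tool_pos: [0.4406, -0.0005, 0.0193]
eef_rot: [-180.0, 0.0, 65.8]
ft_force: [-0.2, -0.4, -0.2]
finger_gap: 0.996
grasp_force: 0.0
```

Call:
play_rows([
  {"slide": [0,0,1],"twist": 0},
  {"slide": [0,0,2.5],"twist": 0},
  {"slide": [0,0,3],"twist": 0},
  {"slide": [0.5,-1.5,3.5],"twist": 0},
  {"slide": [1,-3,2],"twist": 0},
  {"slide": [1,-3,0],"twist": 0},
  {"slide": [1,-3,0],"twist": 0},
  {"slide": [1,-3,0],"twist": 0},
])

```text
time_s: 23.97
tool_pos: [0.4859, -0.137, 0.1398]
eef_rot: [180.0, 0.0, 65.8]
ft_force: [0.7, 1.1, 0.7]
finger_gap: 0.997
grasp_force: 0.0
```

Call:
play_rows([
  {"slide": [1,-3,0],"twist": 0},
  {"slide": [1,-3,0],"twist": 0},
  {"slide": [1,-3,0],"twist": 0},
  {"slide": [1,-3,0],"twist": 0},
  {"slide": [0.8,-3,0],"twist": 0},
  {"slide": [0.5,-2.4,0],"twist": 0},
  {"slide": [0,0,0],"twist": 0},
  {"slide": [0,0,0],"twist": 0},
])

```text
time_s: 24.63
tool_pos: [0.5383, -0.3102, 0.1386]
eef_rot: [-180.0, -0.0, 65.7]
ft_force: [0.5, -0.2, -0.2]
finger_gap: 1.001
grasp_force: 0.0
```

Call:
play_rows([
  {"slide": [0.1,0.05,-2],"twist": 0},
  {"slide": [0,0,-2],"twist": 0},
  {"slide": [0,0,-2],"twist": 0},
  {"slide": [0,0,-1.4],"twist": 0},
  {"slide": [0,0,-0.7],"twist": 0},
  {"slide": [0,0,-0.3],"twist": 0},
  {"slide": [0,0,-0.05],"twist": 0},
  {"slide": [0,0,0],"twist": 0},
])

```text
time_s: 25.3
tool_pos: [0.5399, -0.3089, 0.0557]
eef_rot: [179.9, 0.0, 65.8]
ft_force: [-0.1, -0.1, 0.9]
finger_gap: 1.002
grasp_force: 0.0
```

Call:
play_rows([
  {"slide": [0,0,0],"twist": 0},
  {"slide": [0,0,0],"twist": 0},
  {"slide": [0,0,0],"twist": 0},
  {"slide": [0,0,0],"twist": 0},
  {"slide": [0,0,0],"twist": 0},
  {"slide": [0,0,0],"twist": 0},
  {"slide": [0,0,0],"twist": 0},
  {"slide": [0,0,0],"twist": 0},
], claw=5.5, force=15)

```text
time_s: 25.97
tool_pos: [0.5397, -0.3092, 0.0553]
eef_rot: [180.0, 0.0, 65.8]
ft_force: [-0.6, 0.7, 5.8]
finger_gap: 0.767
grasp_force: 15.0
```

Call:
play_rows([
  {"slide": [0,0,0.8],"twist": 0},
  {"slide": [0,0,2],"twist": 0},
  {"slide": [0,0,2.5],"twist": 0},
  {"slide": [0.7,1.5,1.5],"twist": 0},
  {"slide": [1.3,2.6,0.5],"twist": 0},
  {"slide": [1.3,2.6,0],"twist": 0},
  {"slide": [1.3,2.6,0],"twist": 0},
  {"slide": [1.3,2.6,0],"twist": 0},
])

```text
time_s: 26.63
tool_pos: [0.5989, -0.1887, 0.1281]
eef_rot: [-180.0, 0.0, 65.8]
ft_force: [-0.1, -0.1, -0.3]
finger_gap: 0.762
grasp_force: 15.0
```

Call:
play_rows([
  {"slide": [1.3,2.6,0],"twist": 0},
  {"slide": [1.3,2.6,0],"twist": 0},
  {"slide": [1.3,2.6,0],"twist": 0},
  {"slide": [0,0.3,0],"twist": 0},
  {"slide": [0,0,0],"twist": 0},
  {"slide": [0,0,0],"twist": 0},
])

```text
time_s: 27.13
tool_pos: [0.6372, -0.1095, 0.1278]
eef_rot: [-180.0, 0.0, 65.8]
ft_force: [0.1, 0.6, -1.7]
finger_gap: 0.763
grasp_force: 15.0
```

```bash
python3 - <<'E'
from h import *
np.set_printoptions(suppress=True)
c=bot.read_camera("top"); o=bot.observe(); print(o["tool_pos"],o["eef_rot"])
cv2.imwrite("pics/c7.png",np.hstack([crop(c,498,238),crop(c,363,280)]))
for b in blobs(c,(5,60,105),(22,190,255),.04,20,roi=(460,190,540,280))+blobs(c,(0,0,140),(179,50,255),.018,roi=(320,230,400,330)):
  show([b]); p=cv2.approxPolyDP(cv2.convexHull(b[5]),7,True)[:,0]; d=np.roll(p,-1,0)-p
  print(np.c_[p,np.hypot(*d.T),np.degrees(np.arctan2(d[:,1],d[:,0]))%180].round(1))
E
```

```text
[ 0.63712807 -0.11004816  0.12780463] [-179.98077785    0.01861221   65.76801141]
px [497. 235.] cen [ 537.4 -309.1] rect [ 536.8 -309.2] [ 58.9 106.4] ang 25.9
[[ 559.7 -357.2   42.    70.6]
 [ 573.6 -317.7   51.7  117. ]
 [ 550.1 -271.5   36.4  162.2]
 [ 515.5 -260.4   34.8   66.6]
 [ 501.7 -292.3   57.9  113.4]
 [ 524.7 -345.5   36.9  161.4]]
px [358. 278.] cen [444.6  12.9] rect [443.9  11.2] [43.4 34.6] ang 62.8
[[454.6  30.1  23.1  10.8]
 [432.   25.8  29.3  67.2]
 [420.6  -1.2  20.3 152.8]
 [438.7 -10.5  33.6  41.8]
 [463.7  11.8  20.4 116.5]]
```

View pics/c7.png

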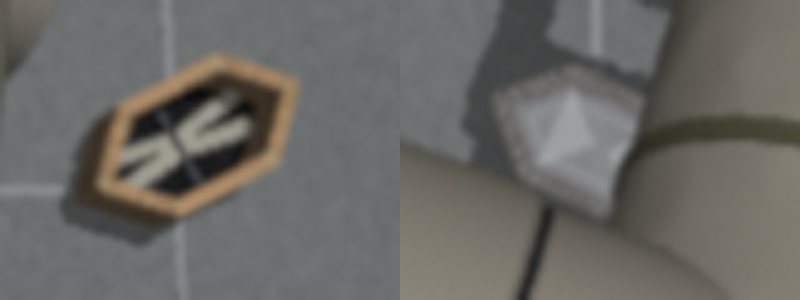

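Call:
play_rows([
  {"slide": [0,0,-2],"twist": 0},
  {"slide": [0,0,-2],"twist": 0},
  {"slide": [0,0,-1.5],"twist": 0},
  {"slide": [0,0,-0.8],"twist": 0},
  {"slide": [0,0,-0.4],"twist": 0},
  {"slide": [0,0,-0.2],"twist": 0},
  {"slide": [0,0,0],"twist": 0},
  {"slide": [0,0,0],"twist": 0},
])

```text
time_s: 27.85
tool_pos: [0.6379, -0.1093, 0.0597]
eef_rot: [179.9, -0.0, 65.8]
ft_force: [0.1, -0.1, 0.3]
finger_gap: 0.764
grasp_force: 15.0
```

Call:
play_rows([
  {"slide": [0,0,-0.1],"twist": 0},
  {"slide": [0,0,-0.08],"twist": 0},
  {"slide": [0,0,0],"twist": 0},
  {"slide": [0,0,0],"twist": 0},
])

```text
time_s: 28.18
tool_pos: [0.6376, -0.109, 0.0572]
eef_rot: [180.0, -0.0, 65.8]
ft_force: [0.1, 0.8, -0.7]
finger_gap: 0.764
grasp_force: 15.0
```

Call:
play_rows([
  {"slide": [0,0,-0.1],"twist": 0},
  {"slide": [0,0,-0.08],"twist": 0},
  {"slide": [0,0,0],"twist": 0},
  {"slide": [0,0,0],"twist": 0},
])

```text
time_s: 28.52
tool_pos: [0.6376, -0.109, 0.0553]
eef_rot: [180.0, -0.0, 65.8]
ft_force: [-0.7, -0.2, 1.5]
finger_gap: 0.76
grasp_force: 15.0
```

Call:
play_rows([
  {"slide": [0,0,-0.03],"twist": 0},
  {"slide": [0,0,0],"twist": 0},
  {"slide": [0,0,0],"twist": 0},
  {"slide": [0,0,0],"twist": 0},
  {"slide": [0,0,0],"twist": 0},
  {"slide": [0,0,0],"twist": 0},
  {"slide": [0,0,0],"twist": 0},
], claw=8.8)

```text
time_s: 29.1
tool_pos: [0.6376, -0.109, 0.055]
eef_rot: [180.0, -0.0, 65.8]
ft_force: [-0.2, 0.4, 1.1]
finger_gap: 0.999
grasp_force: 0.0
```

Call:
play_rows([
  {"slide": [0,0,1],"twist": 0},
  {"slide": [0,0,2],"twist": 0},
  {"slide": [0,0,3],"twist": 0},
  {"slide": [-1.5,0.8,2],"twist": 0},
  {"slide": [-2.5,1.5,0],"twist": 0},
  {"slide": [-2.5,1.5,0],"twist": 0},
  {"slide": [-2.5,1.5,0],"twist": 0},
  {"slide": [-2.5,1.5,0],"twist": 0},
])

```text
time_s: 29.77
tool_pos: [0.5214, -0.0404, 0.1357]
eef_rot: [179.9, -0.0, 65.8]
ft_force: [-0.0, 1.0, 0.2]
finger_gap: 1.001
grasp_force: 0.0
```

Call:
play_rows([
  {"slide": [-2.5,1.5,0],"twist": 0},
  {"slide": [-2.5,1.3,0],"twist": 0},
  {"slide": [-2.2,0.9,0],"twist": 0},
  {"slide": [-1,0.35,0],"twist": 0},
  {"slide": [0,0,0],"twist": 0},
  {"slide": [0,0,0],"twist": 0},
])

```text
time_s: 30.27
tool_pos: [0.4412, -0.0006, 0.1358]
eef_rot: [179.9, -0.0, 65.8]
ft_force: [0.2, -0.4, 0.0]
finger_gap: 1.001
grasp_force: 0.0
```

```bash
python3 - <<'E'
from h import *
np.set_printoptions(suppress=True)
c=bot.read_camera("top"); s=bot.read_camera("scene"); o=bot.observe(); print(o["tool_pos"],o["eef_rot"])
cv2.imwrite("pics/c8.png",np.hstack([crop(c,411,195),crop(s,335,350)]))
show(blobs(c,(0,0,140),(179,50,255),.052,roi=(375,150,450,240)))
b=blobs(c,(5,60,115),(22,190,255),.04,20,roi=(460,190,540,280))[0]; show([b]); W=b[5]
for a,n0 in((115.5,1),(115.5,-1),(70.5,1),(70.5,-1),(160.5,1),(160.5,-1)):
  u=np.array([np.cos(np.radians(a)),np.sin(np.radians(a))]); n=np.array([-u[1],u[0]])*n0
  r=W-b[2]; q=W[(r@n>(r@n).max()-4)]; v=cv2.fitLine(q,cv2.DIST_HUBER,0,.01,.01).ravel(); print(a,len(q),np.degrees(np.arctan2(v[1],v[0]))%180,(r@n).max())
E
```

```text
[ 0.44153478 -0.00093776  0.13534531] [179.93071968  -0.0101814   65.80356408]
px [411. 191.] cen [ 636.4 -110.5] rect [ 636.5 -110.6] [64.2 63.7] ang 88.4
px [497. 235.] cen [ 537.6 -309.4] rect [ 537.4 -309.5] [ 58.  105.4] ang 25.8
115.5 22 115.617256 28.95926887717709
115.5 24 116.064964 29.11903984844683
70.5 19 72.97351 39.9134665175931
70.5 18 72.10473 40.50104785812547
160.5 17 161.11568 39.15329858011031
160.5 19 162.88022 39.98151975155101
```

View pics/c8.png

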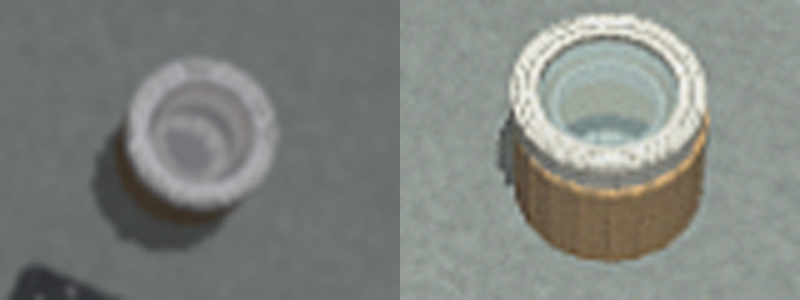

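The round lid is home and concentric to about 1 mm. Last is the hex lid, into the hex box.

Call:
play_rows([
  {"slide": [-0.05,0,-2],"twist": 0},
  {"slide": [0,0,-2.5],"twist": 0},
  {"slide": [0,0,-2.5],"twist": 0},
  {"slide": [0,0,-2.2],"twist": 0},
  {"slide": [0,0,-1.4],"twist": 0},
  {"slide": [0,0,-0.7],"twist": 0},
  {"slide": [0,0,-0.25],"twist": 0},
  {"slide": [0,0,0],"twist": 0},
])

```text
time_s: 31.03
tool_pos: [0.4405, -0.0007, 0.0194]
eef_rot: [-180.0, 0.0, 65.8]
ft_force: [-1.1, -0.2, 0.5]
finger_gap: 0.997
grasp_force: 0.0
```

Call:
play_rows([
  {"slide": [0,0,0],"twist": 0},
  {"slide": [0,0,0],"twist": 0},
  {"slide": [0,0,0],"twist": 0},
  {"slide": [0,0,0],"twist": 0},
  {"slide": [0,0,0],"twist": 0},
  {"slide": [0,0,0],"twist": 0},
  {"slide": [0,0,0],"twist": 0},
  {"slide": [0,0,0],"twist": 0},
], claw=4.8, force=15)

```text
time_s: 31.7
tool_pos: [0.4403, -0.0006, 0.0198]
eef_rot: [180.0, -0.0, 65.8]
ft_force: [-0.6, 0.7, 5.4]
finger_gap: 0.653
grasp_force: 15.0
```

Call:
play_rows([
  {"slide": [0,0,0.8],"twist": 0},
  {"slide": [0,0,2.5],"twist": 0},
  {"slide": [0,0,3],"twist": 0},
  {"slide": [0.5,-1.5,3],"twist": 0},
  {"slide": [1,-3,2],"twist": 0.1},
  {"slide": [1,-3,0],"twist": 0.1},
  {"slide": [1,-3,0],"twist": 0.1},
  {"slide": [1,-3,0],"twist": 0.1},
])

```text
time_s: 32.37
tool_pos: [0.4852, -0.1369, 0.1332]
eef_rot: [180.0, 0.0, 89.0]
ft_force: [1.1, 0.3, -1.2]
finger_gap: 0.654
grasp_force: 15.0
```

Call:
play_rows([
  {"slide": [1,-3,0],"twist": 0.1},
  {"slide": [1,-3,0],"twist": 0.1},
  {"slide": [1,-3,0],"twist": 0.1},
  {"slide": [1,-3,0],"twist": 0.1},
  {"slide": [0.8,-3,0],"twist": 0.076},
  {"slide": [0.5,-2.3,0],"twist": 0},
  {"slide": [0,0,0],"twist": 0},
  {"slide": [0,0,0],"twist": 0},
])

```text
time_s: 33.03
tool_pos: [0.5377, -0.309, 0.1322]
eef_rot: [-180.0, -0.1, 115.9]
ft_force: [-0.1, 0.7, -1.5]
finger_gap: 0.659
grasp_force: 15.0
```

Call:
play_rows([
  {"slide": [0,0,-2],"twist": 0},
  {"slide": [0,0,-2],"twist": 0},
  {"slide": [0,0,-1.8],"twist": 0},
  {"slide": [0,0,-1],"twist": 0},
  {"slide": [0,0,-0.5],"twist": 0},
  {"slide": [0,0,-0.3],"twist": 0},
  {"slide": [0,0,0],"twist": 0},
  {"slide": [0,0,0],"twist": 0},
])

```text
time_s: 33.7
tool_pos: [0.5384, -0.3086, 0.0573]
eef_rot: [180.0, 0.1, 116.0]
ft_force: [0.5, 0.3, 0.1]
finger_gap: 0.658
grasp_force: 15.0
```

Call:
play_rows([
  {"slide": [0,0,-0.1],"twist": 0},
  {"slide": [0,0,0],"twist": 0},
  {"slide": [0,0,0],"twist": 0},
])

```text
time_s: 33.95
tool_pos: [0.5382, -0.3086, 0.0558]
eef_rot: [180.0, 0.0, 116.0]
ft_force: [0.5, 0.2, -0.2]
finger_gap: 0.656
grasp_force: 15.0
```

Call:
play_rows([
  {"slide": [0,0,-0.1],"twist": 0},
  {"slide": [0,0,-0.1],"twist": 0},
  {"slide": [0,0,0],"twist": 0},
  {"slide": [0,0,0],"twist": 0},
])

```text
time_s: 34.28
tool_pos: [0.5382, -0.3086, 0.0538]
eef_rot: [180.0, 0.0, 116.0]
ft_force: [-1.1, -0.1, 3.6]
finger_gap: 0.658
grasp_force: 15.0
```

Call:
play_rows([
  {"slide": [0,0,-0.03],"twist": 0},
  {"slide": [0,0,0],"twist": 0},
  {"slide": [0,0,0],"twist": 0},
  {"slide": [0,0,0],"twist": 0},
  {"slide": [0,0,0],"twist": 0},
  {"slide": [0,0,0],"twist": 0},
  {"slide": [0,0,0],"twist": 0},
], claw=8.8)

```text
time_s: 34.87
tool_pos: [0.5381, -0.3085, 0.0531]
eef_rot: [-180.0, -0.0, 116.0]
ft_force: [0.2, 0.1, -0.1]
finger_gap: 0.997
grasp_force: 0.0
```

Call:
play_rows([
  {"slide": [0,0,1],"twist": 0},
  {"slide": [0,0,2],"twist": 0},
  {"slide": [0,0,3],"twist": 0},
  {"slide": [-1.5,1,3],"twist": 0},
  {"slide": [-2.5,3,1],"twist": 0},
  {"slide": [-2.5,3,0],"twist": 0},
  {"slide": [-2.5,3,0],"twist": 0},
  {"slide": [-2,3,0],"twist": 0},
])

```text
time_s: 35.53
tool_pos: [0.4264, -0.1772, 0.1539]
eef_rot: [180.0, 0.0, 116.0]
ft_force: [0.2, 0.8, 0.9]
finger_gap: 0.997
grasp_force: 0.0
```

Call:
play_rows([
  {"slide": [0,3,0],"twist": 0},
  {"slide": [0,3,0],"twist": 0},
  {"slide": [0,3,0],"twist": 0},
  {"slide": [0,3,0],"twist": 0},
  {"slide": [0,2,0],"twist": 0},
  {"slide": [0,0,0],"twist": 0},
])

```text
time_s: 36.03
tool_pos: [0.4278, -0.0358, 0.1539]
eef_rot: [180.0, 0.0, 116.2]
ft_force: [0.2, -0.5, 0.3]
finger_gap: 0.998
grasp_force: 0.0
```

```bash
python3 - <<'E'
from h import *
np.set_printoptions(suppress=True)
c=bot.read_camera("top"); s=bot.read_camera("scene"); o=bot.observe(); print(o["tool_pos"],o["eef_rot"])
cv2.imwrite("pics/c9.png",np.vstack([np.hstack([crop(c,498,235),crop(s,222,415)]),cv2.resize(c["pixels"][130:430,120:520,::-1],(800,600))[0:300]]))
show(blobs(c,(0,0,140),(179,50,255),.052,roi=(150,150,540,330)))
E
```

```text
[ 0.4283088  -0.03846984  0.15376266] [179.95873036   0.05812937 116.09314108]
px [435. 324.] cen [ 336.1 -154.8] rect [ 334.9 -156.3] [26.3 31.7] ang 67.9
px [288. 300.] cen [389.9 165.8] rect [389.8 165.9] [30.4 30.6] ang 0.1
px [365. 299.] cen [392.3  -1.9] rect [392.4  -1.8] [22.3 35.1] ang 66.7
px [412. 262.] cen [ 473.8 -107.2] rect [ 473.3 -107.6] [114.2  32.9] ang 69.0
px [198. 245.] cen [512.2 367.6] rect [512.3 367.9] [ 57.7 106.9] ang 47.9
px [499. 234.] cen [ 537.1 -309.9] rect [ 536.8 -310.1] [79.9 77.8] ang 71.5
px [317. 199.] cen [616.1 102.2] rect [615.9 102.3] [65.6 66.2] ang 7.9
px [411. 191.] cen [ 636.3 -110.6] rect [ 636.5 -110.6] [64.2 63.7] ang 88.4
```

View pics/c9.png

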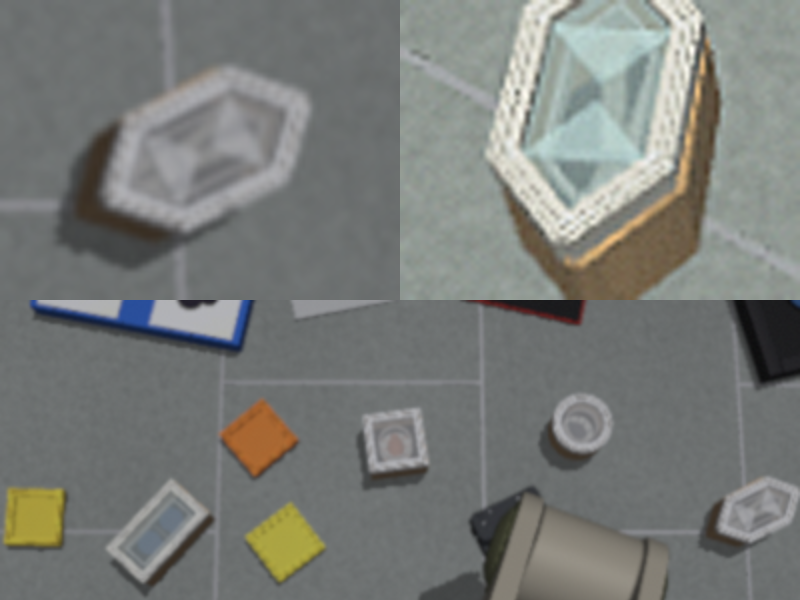

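The hex lid looks home, but the scene view shows a strip of rim along one edge at crop pixel (640,220). I'll measure how far the lid is offset.

```bash
python3 - <<'E'
from h import *
c=bot.read_camera("top"); s=bot.read_camera("scene")
ref=np.array([537.4,-309.5])
def sup(W,tag):
  out=[]
  for a in(115.5,70.5,160.5):
    u=np.array([np.cos(np.radians(a)),np.sin(np.radians(a))]); n=np.array([-u[1],u[0]])
    for g in(1,-1):
      r=W-ref; d=r@n*g; q=W[d>d.max()-4]; v=cv2.fitLine(q,cv2.DIST_HUBER,0,.01,.01).ravel(); out.append((g*a,round(float((v[2:]-ref)@n*g),1),round(float(np.degrees(np.arctan2(v[1],v[0]))%180),1)))
  print(tag,out)
for lo in(130,145): sup(blobs(c,(0,0,lo),(179,60,255),.052,roi=(470,200,540,270))[0][5],f"lid top {lo}")
for lo in(150,185):
  for b in blobs(s,(0,0,lo),(179,60,255),.052,300,roi=(180,360,270,460)): show([b]); sup(b[5],f"lid scene {lo}")
E
```

```text
lid top 130 [(115.5, 29.4, 113.7), (-115.5, 190.6, 175.9), (70.5, 39.6, 71.8), (-70.5, 186.4, 175.9), (160.5, 39.4, 159.9), (-160.5, 81.3, 176.2)]
lid top 145 [(115.5, 28.6, 114.7), (-115.5, 27.7, 116.1), (70.5, 38.5, 72.9), (-70.5, 37.0, 70.0), (160.5, 38.5, 159.5), (-160.5, 36.7, 163.1)]
px [221. 402.] cen [ 539.8 -309.7] rect [ 539.5 -309.3] [ 58.1 105.5] ang 25.0
lid scene 185 [(115.5, 26.2, 114.5), (-115.5, 30.0, 115.2), (70.5, 35.7, 69.1), (-70.5, 40.9, 69.4), (160.5, 38.0, 160.1), (-160.5, 39.7, 160.8)]
```

```bash
python3 -c "
from plant import bot
print(bot.job_done())"
```

```text
the job is handed in; nothing more can be done
None
```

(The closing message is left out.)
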